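# Snap a filter cartridge into a sloping display bay

### The arm

A 7-joint arm with a two-finger parallel gripper is mounted at the origin on the work surface. World frame = base frame: x ahead of the robot, y to its left, z up, the work surface at z = 0. Lengths are in m, angles in rad, forces in N, time in s.
With the tool pointing down it reaches from about 0.425 to 0.925 m from the base axis. Payload 6.8 kg.
Tool frame: the origin (TCP) lies at the very end of the fingers, on their centre line; the grasp point (between the pads) lies 19 mm behind it; z points along the fingers, y is the direction in which the jaws open and shut (so a half turn about z gives the same grasp; the last joint's range is limited). The gripper opens to 85 mm and grips with 20 to 120 N. Pads are 22 mm wide; open, the fingers measure 114 mm over their backs; the gripper's body (76 mm by 85 mm) begins 54 mm behind the grasp point. The pads swing forward as they close: fully open they stand 13 mm farther back than shut.
Start: joints at [-1.307, 0.477, 0.022, 1.555, -0.011, 1.109, -0.083], TCP at [0.245, 0.629, 0.231] pointing down, gripper open.
Joint ranges: [-2.96, 2.96], [-0.34, 2.1], [-1.41, 1.46], [0.24, 2.44], [-1.37, 4.51], [0.17, 1.92], [-2.96, 2.96]. Speed limits (rad/s): [2.39, 2.39, 3.14, 3.14, 3.14, 3.14, 3.14].

### API

Orientations are given as a unit quaternion [w, x, y, z].
In Python, from station import bot gives the robot as it stands.
- The arm moves only by the tool move_arm, never from a script. Its argument "commands" is text: rows parted by semicolons, each of 7 numbers parted by spaces: the opening, from 0 (shut) to 1 (fully open), then the shift along the tool's x, y, z in cm, then the turn, a rotation vector about the tool's x, y, z in degrees. In form: gripper tx ty tz rx ry rz; .... A call has 1 to 12 rows; each row shifts and turns the commanded pose from where the row before left it, along the tool's axes as they then stand; what a row does not reach is not made up. A row lasts 1/12 s, in which the tool goes at most 41.7 mm and 7.16 degrees, less where a joint would pass 70% of its speed; a pose out of reach is approached as far as the arm can. A call with a gripper value outside its range is refused whole. The fingers move at their own pace and stop on an object; "force" is the grip in N (left out, the last holds). Time passes only in rows, so rows that do not move let the fingers close. It gives the time, the measured TCP pose, the force and the opening at its end, in the units of the state.
- bot.get_obs(): the state, without advancing time (a new reading comes with each control period).
- bot.read_camera(name): name is "side" or "top" or "wrist"; returns a dict with "img" (400x640x3 uint8, red, green, blue), "K" (3x3 intrinsics, pixels), "rvec" (rotation vector, rad) and "tvec" (3), from world to camera coordinates, as OpenCV has them; the wrist camera has in their place "hand_eye" (4x4, takes a point from camera to tool coordinates, whose origin is the TCP and whose axes are the flange's). Camera axes: x right, y down, z forward; pixel columns grow to the right and rows downward; lengths in m; the calibration is good to about 2 mm. The wrist camera is an equidistant fisheye: a pixel r from the principal point sees the ray r / f radians off the axis. A picture is of the moment at which its call begins: read the wrist's pose just before it. There is no depth.
- bot.hand_in(): hands the job in, once; it reports no verdict.
The state is a dict: "t": time; "q": joint angles; "joint_vel": joint speeds; "joint_torque": joint torques, N m; "eef_pos": TCP position; "tool_rot": TCP orientation; "contact_force": force on the tool from outside, world axes, zero at the start; "torque": the same for the moment, N m; "gripper_width": opening from 0.0 (shut) to 1.0 (fully open).
Only numpy, scipy, OpenCV 4.12 (cv2) and the standard library are available. Lean on these libraries where they do the work, as an engineer would, in place of code of your own. Each camera call takes 0.05 s, during which the arm holds its last target. There are 200 camera calls.

### The job

Clip the blue-capped water filter cartridge into the sloping bay of the filter stand, its blue cap at the bay's blue end: press it straight in until both pairs of spring clips have snapped over it and it has bottomed on its rests. Once it is down, confirm that it is home with a firm push of about 25 N (never over 40 N), then let go. Leave the other cartridge and everything else on the counter where they are.

Things in the scene. Friction and masses are not known exactly. Their poses are not given: they have to be found in the camera images.
- cartridge: Water filter cartridge to fit, loose on its side on the counter: white cylinder 50 mm in diameter, 180 mm long in all, about 0.35 kg, with a blue band near its middle. Last 24 mm of each end: octagonal cap 50 mm across flats, blue at +y, grey at -y. Origin at its very middle on the axis, 25 mm above the counter. y runs along it to the blue cap; any roll about y is fine.
- blue_end (a point): Centre of the cartridge's blue end face, on the axis, 90 mm from the middle.
- grey_end (a point): Centre of the cartridge's grey end face, on the axis, 90 mm from the middle.
- bay: Snap bay of the fixed filter stand: white plate 110 x 236 mm sloping 35 degrees, lower edge nearer the robot. Origin: where the middle of a fully home cartridge lies, 95 mm above the counter. z points straight out of the bay (up, leaning to the robot), x up the slope, y level to the blue end. Plate face at z = -33 mm. Nothing stands above the plate between y = -36 and +36 mm: room for fingers.
- station_a (a point): Clip station at the blue end, bay y = +50 mm, at home axis height: 26 mm wide grey V rest and a pair of 16 mm wide orange spring clips, up-slope and down-slope, with steel noses (4 mm radius, centres at bay x = +-24, z = +15.5 mm) and flared lips up to z = 34 mm, x = +-38 mm. End wall of the bay, blue, at y = +96 mm (6 mm spare), up to z = 6 mm.
- station_b (a point): The same clip station at the grey end, bay y = -50 mm; grey end wall at y = -96 mm.
- mouth (a point): Where the cartridge's middle is as it first meets the clip noses, 32 mm out from home. Pressed on along bay -z it spreads each clip some 5 mm, passes the widest point about 15 mm from home, snaps in and stops dead on the rests. Push needed: 7 to 15 N for both stations at once, half for one; it fades to nothing at the widest point, then the clips draw it in with up to 8 N.
- rests: The four fixed grey pads forming the two V rests at bay y = +-50 mm, sloping 30 degrees either side; a home cartridge bears on them, held by the clips alone with 15 to 20 N of contact force; a push adds to that. They are stiff: a held cartridge driven 1 mm too far gives some 20 to 30 N. Origin as the bay's.
- clip_up_a (a joint): Up-slope clip at the blue station: outward travel in m, 0 at rest, about 450 N/m with 3 N preload, stop at 0.011. Stays some 0.5 mm open on a seated cartridge.
- clip_low_a (a joint): Down-slope clip at the blue station; as above.
- clip_up_b (a joint): Up-slope clip at the grey station (bay y = -50 mm); as above.
- clip_low_b (a joint): Down-slope clip at the grey station; as above.
- stand: The whole filter stand, fixed to the counter: a 130 x 240 mm light wood foot 10 mm thick with grey posts carrying the bay. Origin on the counter straight below the bay's origin.
- other_cartridge: Look-alike cartridge of the same size with a green cap and band, lying loose on the counter; to be left alone. Origin at its middle on its axis, y towards the green cap.
- cup: Terracotta mug, 72 mm across, 75 mm high, loose; origin at the centre of its underside, handle towards its +y.
- cleaner: Green cleaner bottle, 56 mm across, 150 mm high, loose; origin at the centre of its underside.
- remote: White remote control, 150 x 44 x 18 mm, loose, lying flat; origin at the centre of its underside, x along its length.
- jar: Glass jar with wooden lid, 68 mm across, 100 mm high, loose; origin at the centre of its underside.
Things that resemble listed ones, but are neither listed nor needed, are in the scene too. Leave any pink, purple or yellow look-alike of the cartridge alone.

How it is judged:
On the way:
1. the cartridge, bottomed at both ends, is pushed firmly onto the rests (over 25 N on them, of which the clips alone give under 20) (contact force between cartridge and rests above 25 N and z of each of blue_end, grey_end in the frame of bay below 0.005 m), for 0.1 s.
At the end, for the whole second after the job is handed in: The blue-capped cartridge lies home in the bay and is released and at rest: both ends within 5 mm of home depth, middle within 6 mm of the bay's centre line and 9 mm along it, axis within 0.06 rad of the bay's, blue cap at the blue end, and all four clips sprung back to within 3 mm of rest (z of blue_end in the frame of bay between -0.005 and 0.005 m and z of grey_end in the frame of bay between -0.005 and 0.005 m and x of cartridge in the frame of bay between -0.006 and 0.006 m and y of blue_end in the frame of bay above 0.08 m and y of cartridge in the frame of bay between -0.009 and 0.009 m and angle between the y axis of cartridge and the y axis of bay, either way round below 0.06 rad and value of joint each of clip_up_a, clip_low_a, clip_up_b, clip_low_b below 0.003 m and linear speed of cartridge below 0.02 m/s and contact force between the fingers and cartridge below 0.1 N); the robot touches nothing.
It fails at once if the cartridge is rammed: over 75 N of contact force with the stand, the clips' own grip of about 35 N included (a push of some 45 to 50 N) (contact force between cartridge and stand above 75 N).
It fails at once if the other cartridge is moved more than 30 mm (distance of other_cartridge from where it was at the start of the episode above 0.03 m).
It fails at once if a bystander is moved more than 30 mm (distance of any of cup, cleaner, remote, jar from where it was at the start of the episode above 0.03 m).
It also fails if it takes over 59 s, if anything falls off the work surface, if the arm or the gripper's body presses on something with over 40 N, if the wrist force passes 120 N, or if a joint passes its speed limit or range.

## Working session

There is one attempt and no reset: what is moved stays moved. The work goes in short steps, Python scripts to look and compute and a tool call to move; the robot and the scene stay as the last step left them, time stands still between calls to the robot, and variables do not carry over. Pictures are saved under pics/ and viewed, about 8 in all and at most 12, crops included, and the job is handed in when it is done.

Besides the shell and the picture viewer there is one more tool, called after "Call:" as a command line: name --argument value ..., lists and objects as JSON in quotes. move_arm: Moves the arm, as the interface text tells. Its arguments: {"type":"object","properties":{"commands":{"type":"string"},"force":{"type":"number"}},"required":["commands"]}

```bash
mkdir -p pics; ls
cat > cap.py <<'E'
import cv2,numpy as np,pickle
from station import bot
def snap(names,tag):
    out={}
    for n in names:
        o=bot.get_obs(); c=bot.read_camera(n); c['obs']=o; out[n]=c
        cv2.imwrite(f'pics/{tag}_{n}.png',cv2.cvtColor(c['img'],cv2.COLOR_RGB2BGR))
        pickle.dump(c,open(f'pics/{tag}_{n}.pkl','wb'))
    return out
E
python3 - <<'E'
from cap import *
o=snap(['side','top','wrist'],'a')
for n in o:
    c=o[n]; print(n,c['K'].tolist() if hasattr(c['K'],'tolist') else c['K'],c.get('rvec'),c.get('tvec'),c.get('hand_eye'))
print(bot.get_obs())
im=np.vstack([cv2.imread('pics/a_top.png'),cv2.imread('pics/a_side.png')])
cv2.imwrite('pics/a_both.png',cv2.resize(im,(480,600)))
E
```

```text
pics
side [[411.8833195415995, 0.0, 318.8389025741194], [0.0, 411.8833195415995, 201.261244980475], [0.0, 0.0, 1.0]] [ 2.22841015 -0.73348379  0.29663621] [-0.41836484  0.19695531  1.18542469] None
top [[415.21444386103, 0.0, 310.47712560334804], [0.0, 415.21444386103, 203.17339062334713], [0.0, 0.0, 1.0]] [ 2.16675129 -2.18603385  0.08185154] [-0.11913387  0.46145932  1.59845044] None
wrist [[309.70691628693146, 0.0, 318.606918840335], [0.0, 309.70691628693146, 197.00281697268213], [0.0, 0.0, 1.0]] None None [[ 7.37184151e-04 -9.50719762e-01 -3.10050627e-01  7.92911112e-02]
 [ 9.99998532e-01  2.21172529e-04  1.69943205e-03 -5.98109161e-04]
 [-1.54710895e-03 -3.10051425e-01  9.50718529e-01 -1.42382913e-01]
 [ 0.00000000e+00  0.00000000e+00  0.00000000e+00  1.00000000e+00]]
{'t': 0.15, 'q': array([-1.30709283,  0.47763418,  0.02235886,  1.55618532, -0.01151684,
        1.10934391, -0.08306948]), 'joint_vel': array([ 0.00163602, -0.00151117,  0.0013812 , -0.00283333,  0.00110255,
       -0.00098542,  0.0015661 ]), 'joint_torque': array([ 3.73189920e-03, -5.96925902e+01,  1.61075938e+00, -2.81491524e+01,
        1.26893318e-02,  6.54344840e-03, -1.72586152e-05]), 'eef_pos': array([0.24506745, 0.62845256, 0.23054972]), 'tool_rot': array([-8.77339301e-05,  1.84817850e-01,  9.82772528e-01, -7.15957166e-04]), 'contact_force': array([-0.08401319, -0.25200581, -0.34167599]), 'torque': array([-0.05272467, -0.01285193, -0.06924187]), 'gripper_width': 0.9955367103954865}
```

View pics/a_top.png

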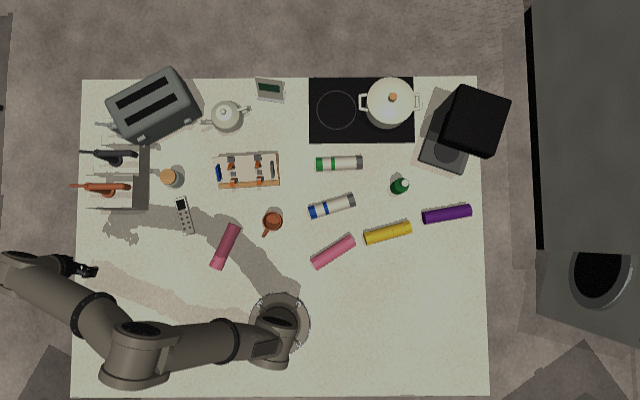

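View pics/a_side.png

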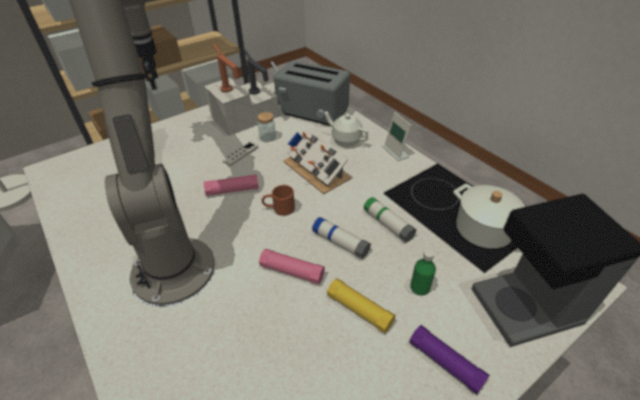

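Top view: the base is at (280,320), and world +x runs up in the image, +y to the left. Candidates:
- White with blue cap and band, at (332,206).
- White with green cap, at (339,163). This is other_cartridge.
- Pink at (333,251) and (225,246), yellow at (387,233), purple at (446,214). All are decoys.

Only (332,206) fits the description. The stand is at (248,170), its blue wall on the left at (219,172). I'll confirm with a crop and measure.

```bash
cat > geo.py <<'E'
import cv2,numpy as np,pickle
from scipy.spatial.transform import Rotation as R
def load(f): return pickle.load(open(f'pics/{f}.pkl','rb'))
def ray(c,uv):
    """origin, unit direction in world for pixel uv"""
    u,v=uv; K=c['K']
    if c.get('hand_eye') is not None:
        x,y=(u-K[0][2])/K[0][0],(v-K[1][2])/K[1][1]; r=np.hypot(x,y)
        d=np.array([x*np.sin(r)/max(r,1e-9),y*np.sin(r)/max(r,1e-9),np.cos(r)])
        H=np.array(c['hand_eye']); w,i,j,k=c['obs']['tool_rot']; Rt=R.from_quat([i,j,k,w]).as_matrix()
        return c['obs']['eef_pos']+Rt@H[:3,3], Rt@H[:3,:3]@d
    d=np.linalg.solve(K,[u,v,1.]); Rm=cv2.Rodrigues(np.array(c['rvec']))[0]
    d=Rm.T@d; return -Rm.T@np.array(c['tvec']).ravel(), d/np.linalg.norm(d)
def onz(c,uv,z):
    o,d=ray(c,uv); return o+d*(z-o[2])/d[2]
def tri(rays):
    A=sum(np.eye(3)-np.outer(d,d) for o,d in rays); b=sum((np.eye(3)-np.outer(d,d))@o for o,d in rays)
    p=np.linalg.solve(A,b); return p, max(np.linalg.norm(np.cross(p-o,d)) for o,d in rays)
def blobs(img,lo,hi,box,amin=8):
    x0,y0,x1,y1=box; h=cv2.cvtColor(img[y0:y1,x0:x1],cv2.COLOR_RGB2HSV)
    m=cv2.inRange(h,np.array(lo),np.array(hi)); n,_,s,ce=cv2.connectedComponentsWithStats(m)
    return [(np.round(ce[i]+[x0,y0],1),int(s[i,4]),s[i,:4]+[x0,y0,0,0]) for i in range(1,n) if s[i,4]>=amin]
E
python3 - <<'E'
from geo import *
t=load('a_top');s=load('a_side')
for c,n,box in ((t,'top',(205,140,370,225)),(s,'side',(270,120,420,270))):
    print(n)
    for col,lo,hi in (('blue',(105,120,50),(128,255,255)),('orange',(5,110,80),(18,255,255))):
        for b in blobs(c['img'],lo,hi,box): print(col,b[0],b[1],b[2],np.round(onz(c,b[0],.025),3))
a=cv2.resize(t['img'][140:225,205:370],None,fx=4.8,fy=4.8,interpolation=2)[:290*2]
b=cv2.resize(s['img'][125:265,270:420],None,fx=2,fy=2,interpolation=2)
cv2.imwrite('pics/crop1.png',a[:,:,::-1]);print(a.shape)
E
```

```text
top
blue [217.4 172.6] 40 [216 164   4  17] [0.583 0.239 0.025]
blue [325.4 207.7] 38 [323 202   6  12] [ 0.442 -0.181  0.025]
blue [312.2 211.8] 71 [308 206   9  13] [ 0.426 -0.13   0.025]
orange [252.1 181.4] 314 [219 153  60  35] [0.547 0.104 0.025]
orange [256.9 164. ] 29 [255 161   5   7] [0.616 0.085 0.025]
orange [229.6 165.8] 28 [227 163   6   7] [0.609 0.192 0.025]
orange [259.7 176.7] 9 [258 176   4   3] [0.565 0.074 0.025]
orange [233.1 178.7] 9 [231 178   5   3] [0.558 0.178 0.025]
orange [272.3 218.6] 184 [262 212  19  13] [0.401 0.025 0.025]
side
blue [295.1 139.6] 67 [290 134  11  11] [0.62  0.297 0.025]
blue [317. 224.] 63 [313 218  10  14] [ 0.423 -0.121  0.025]
blue [331.  231.6] 29 [328 226   8  13] [ 0.438 -0.172  0.025]
orange [292.6 148.2] 8 [291 147   4   3] [0.581 0.256 0.025]
orange [307.9 175.8] 187 [286 160  44  32] [0.534 0.087 0.025]
orange [310.5 162. ] 10 [309 161   4   3] [0.586 0.145 0.025]
orange [338.9 181.4] 14 [335 179  10   6] [ 0.602 -0.002  0.025]
orange [282.1 199.5] 413 [270 186  23  29] [0.396 0.038 0.025]
(408, 792, 3)
```

View pics/crop1.png

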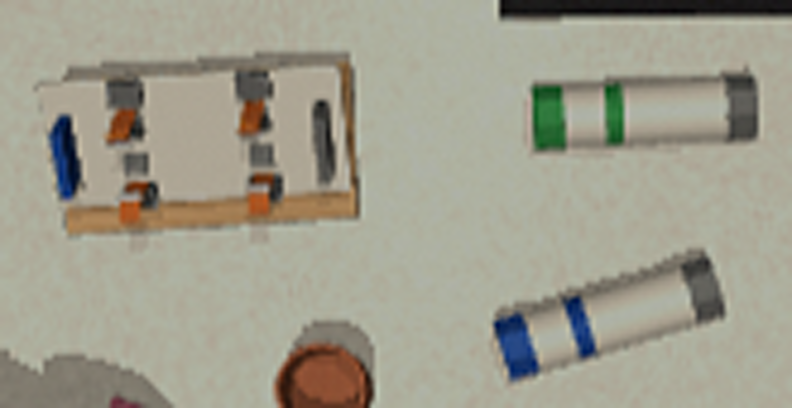

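Confirmed: the blue-capped white cartridge has its cap at crop (515,348) and its grey cap at (703,285). The bay's blue wall is at crop (65,157), to the left. Next: coarse poses and a move planner.

```bash
cat > plan.py <<'E'
import numpy as np
from scipy.linalg import fractional_matrix_power as fmp
from scipy.spatial.transform import Rotation as R
from station import bot
def T(p,Rm): M=np.eye(4);M[:3,:3]=Rm;M[:3,3]=p;return M
def cur():
    o=bot.get_obs(); w,x,y,z=o['tool_rot']; return T(o['eef_pos'],R.from_quat([x,y,z,w]).as_matrix())
def tool(xdir,zdir):
    z=np.array(zdir,float);z/=np.linalg.norm(z);x=np.array(xdir,float);x-=z*(x@z);x/=np.linalg.norm(x)
    return np.c_[x,np.cross(z,x),z]
def row(T0,T1,n):
    """one row (cm, deg) which repeated n times leads from T0 to T1"""
    D=np.real(fmp(np.linalg.inv(T0)@T1,1/n)) if n>1 else np.linalg.inv(T0)@T1
    return np.r_[D[:3,3]*100,R.from_matrix(D[:3,:3]).as_rotvec(degrees=True)]
def show(T1,T0=None,v=38.,w=6.8):
    T0=cur() if T0 is None else T0; M=np.linalg.inv(T0)@T1
    n=int(np.ceil(max(np.linalg.norm(M[:3,3])*1e3/v,np.degrees(R.from_matrix(M[:3,:3]).magnitude())/w,1)))
    r=row(T0,T1,n); print(n,'x',' '.join(f'{a:.3f}' for a in r), '| mid',np.round((T0@np.real(fmp(M,.5)))[:3,3],3)); return T1
E
python3 - <<'E'
from geo import *; from plan import *
t=load('a_top');s=load('a_side'); P=lambda x,y:(205+x/4.8,140+y/4.8)
b=onz(t,(312.2,211.8),.03);g=onz(t,P(703,285),.03);m=(b+g)/2;ax=(b-g)[:2]
print('cart',b,g,m,np.linalg.norm(ax),np.degrees(np.arctan2(ax[1],ax[0])))
w,e=tri([ray(t,(217.4,172.6)),ray(s,(295.1,139.6))]);print('wall',w,e)
wg=onz(t,P(323,140),.095);print('greywall',wg)
f=onz(t,P(66,233),.01)-onz(t,P(357,215),.01);print('front edge ang',np.degrees(np.arctan2(f[1],f[0])),np.linalg.norm(f))
c=[onz(t,P(*q),.105) for q in((122,125),(254,117),(138,195),(262,190))];bm=np.mean(c,0);print('bay',bm)
R0=cur()[:3,:3]; th=np.radians(94)
A=show(T([.44,.32,.27],tool([np.cos(th),np.sin(th),0],[0,0,-1])))
B=show(T([.50,.02,.27],tool([np.cos(th),np.sin(th),0],[0,0,-1])),A)
E
```

```text
cart [ 0.4259726  -0.12965373  0.03      ] [ 0.47272515 -0.28186903  0.03      ] [ 0.44934888 -0.20576138  0.03      ] 0.15923347925464112 107.07420890527905
wall [0.57464001 0.22516269 0.08411669] 0.0011249384910626864
greywall [0.58290768 0.01789281 0.095     ]
front edge ang 93.02170070048845 0.23887612366290747
bay [0.56917756 0.11674342 0.105     ]
10 x -3.817 -0.489 -0.393 -0.007 0.005 6.470 | mid [0.387 0.503 0.25 ]
9 x -3.372 0.433 0.000 0.000 0.000 -0.000 | mid [0.47 0.17 0.27]
```

Call:
move_arm --commands "1 -3.817 -0.489 -0.393 0 0 6.47;1 -3.817 -0.489 -0.393 0 0 6.47;1 -3.817 -0.489 -0.393 0 0 6.47;1 -3.817 -0.489 -0.393 0 0 6.47;1 -3.817 -0.489 -0.393 0 0 6.47;1 -3.817 -0.489 -0.393 0 0 6.47;1 -3.817 -0.489 -0.393 0 0 6.47;1 -3.817 -0.489 -0.393 0 0 6.47;1 -3.817 -0.489 -0.393 0 0 6.47;1 -3.817 -0.489 -0.393 0 0 6.47;1 -3.4 0.4 0 0 0 0;1 -3.4 0.4 0 0 0 0"

```text
t: 1.15
eef_pos: [0.4527, 0.2512, 0.2707]
tool_rot: [-0.0, 0.682, 0.731, 0.0]
contact_force: [-0.2, -0.1, 0.3]
gripper_width: 0.999
```

Call:
move_arm --commands "1 -3.4 0.4 0 0 0 0;1 -3.4 0.4 0 0 0 0;1 -3.4 0.4 0 0 0 0;1 -3.4 0.4 0 0 0 0;1 -3.4 0.4 0 0 0 0;1 0 0 0 0 0 0;1 0 0 0 0 0 0"

```text
t: 1.73
eef_pos: [0.4847, 0.0828, 0.2706]
tool_rot: [-0.0, 0.684, 0.73, 0.0]
contact_force: [0.9, 1.0, -0.2]
gripper_width: 1.001
```

Run:
```python
from cap import *
c=snap(['wrist'],'b')['wrist']; print(c['obs']['eef_pos'],c['obs']['tool_rot'])
```

```text
[0.48470318 0.08279235 0.27063644] [-3.43896740e-05  6.83742343e-01  7.29723514e-01  3.47985898e-05]
```

View pics/b_wrist.png

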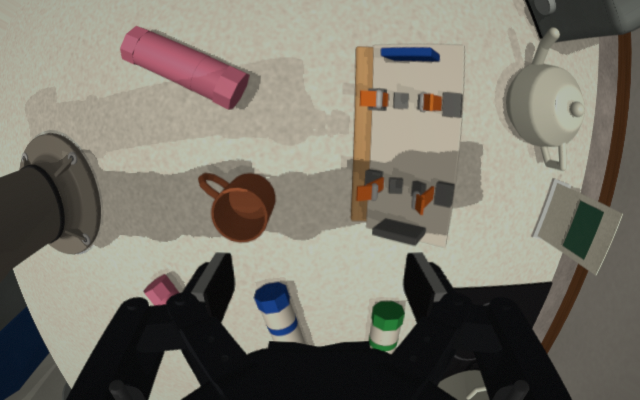

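The wrist view shows the bay at (410,140), with its blue wall at (410,54), grey wall at (398,231), and plate corners near (464,45) and (447,245). The blue-capped cartridge is at (275,310). I'll enlarge the bay to read the corners.

Run:
```python
from geo import *
c=load('b_wrist')
cr=cv2.resize(c['img'][35:257,340:480],None,fx=2.7,fy=2.7,interpolation=2);a=cr[:300];b=cr[300:]
big=cv2.resize(c['img'][35:147,340:480],None,fx=5,fy=5,interpolation=2)
big2=cv2.resize(c['img'][145:257,340:480],None,fx=5,fy=5,interpolation=2)
cv2.imwrite('pics/crop2.png',big[:,:,::-1]);cv2.imwrite('pics/crop3.png',big2[:,:,::-1])
```

```text
(no output)
```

View pics/crop2.png

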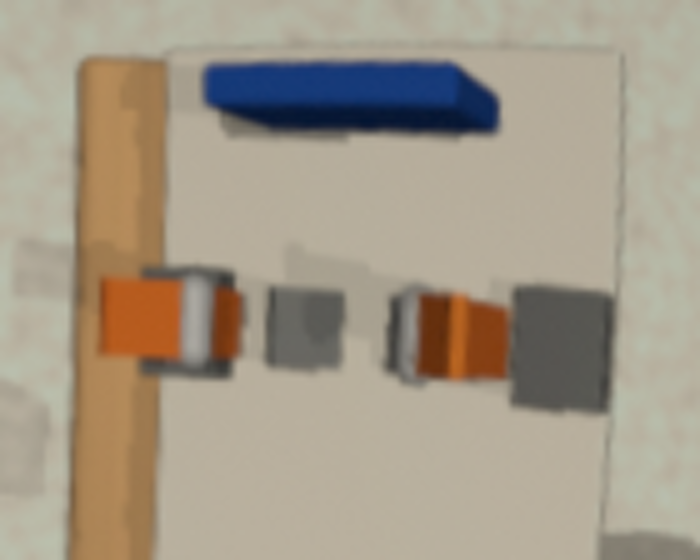

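View pics/crop3.png

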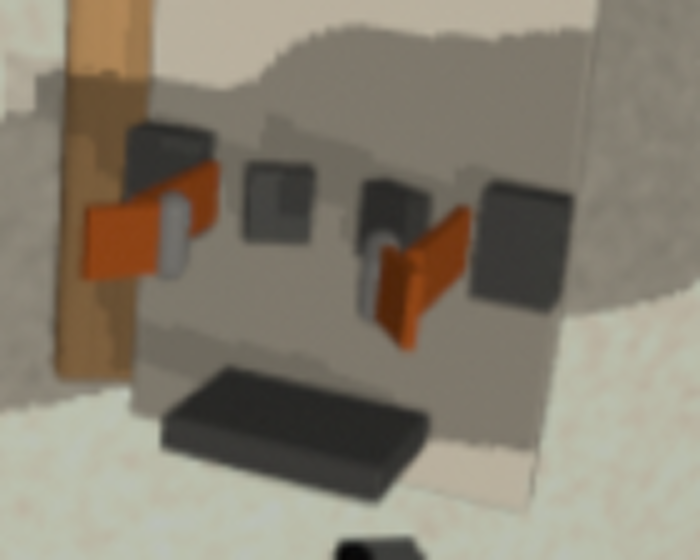

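Plate corners:
- Crop2: (167,50) and (622,52).
- Crop3: (133,412) and (530,508).

Steel noses:
- Crop2: (196,322) and (408,336).
- Crop3: (174,236) and (370,275).

I'll cast these rays and fit the pose, with tilt and height known. I'll also work out the cartridge approach.

Run:
```python
from geo import *; from plan import *
from scipy.optimize import least_squares
c=load('b_wrist')
P=lambda x,y,o:((x+.5)/5-.5+340,(y+.5)/5-.5+o)
ob=[(P(167,50,35),(-55,118,-33)),(P(622,52,35),(55,118,-33)),(P(133,412,145),(-55,-118,-33)),(P(530,508,145),(55,-118,-33)),
    (P(196,322,35),(-24,50,15.5)),(P(408,336,35),(24,50,15.5)),(P(174,236,145),(-24,-50,15.5)),(P(370,275,145),(24,-50,15.5))]
rays=[ray(c,u) for u,_ in ob]; X=np.array([p for _,p in ob])/1e3
def bayR(yaw): return R.from_euler('z',yaw).as_matrix()@R.from_euler('y',-35,degrees=True).as_matrix()
def f(p,full=0):
    W=X@bayR(p[2]).T+[p[0],p[1],.095+ (p[3] if len(p)>3 else 0)]
    return np.concatenate([np.cross(w-o,d) for w,(o,d) in zip(W,rays)])
for p0 in ([.57,.117,0],[.57,.117,0,0]):
    r=least_squares(f,p0,loss='soft_l1',f_scale=.002); print(np.round(r.x,4),'yaw',np.degrees(r.x[2]),'res mm',np.round(1e3*np.linalg.norm(r.fun.reshape(-1,3),axis=1),1))
# cartridge grasp approach
th=np.radians(107.07); 
A=show(T([.449,-.206,.20],tool([np.cos(th),np.sin(th),0],[0,0,-1])))
```

```text
[0.5724 0.1197 0.0589] yaw 3.3772801828625902 res mm [1.1 1.5 1.6 2.  0.4 2.2 0.1 2.6]
[ 0.5733  0.1193  0.0588 -0.0035] yaw 3.369831792119488 res mm [0.8 1.1 0.6 1.3 0.2 1.8 0.6 2.4]
8 x -3.516 -1.050 0.881 -0.001 -0.003 -1.644 | mid [ 0.458 -0.06   0.235]
```

Call:
move_arm --commands "1 -3.516 -1.05 0.88 0 0 -1.644;1 -3.516 -1.05 0.88 0 0 -1.644;1 -3.516 -1.05 0.88 0 0 -1.644;1 -3.516 -1.05 0.88 0 0 -1.644;1 -3.516 -1.05 0.88 0 0 -1.644;1 -3.516 -1.05 0.88 0 0 -1.644;1 -3.516 -1.05 0.88 0 0 -1.644;1 -3.516 -1.05 0.88 0 0 -1.644;1 0 0 0 0 0 0;1 0 0 0 0 0 0"

```text
t: 2.62
eef_pos: [0.4493, -0.2065, 0.1996]
tool_rot: [-0.001, 0.595, 0.804, -0.001]
contact_force: [0.8, 1.0, -0.2]
gripper_width: 0.998
```

Run:
```python
from cap import *; from geo import *
c=snap(['wrist'],'c')['wrist']; print(c['obs']['eef_pos'],c['obs']['tool_rot'])
for b in blobs(c['img'],(105,120,40),(128,255,255),(200,0,440,400),60): print(b)
cv2.imwrite('pics/crop4.png',cv2.resize(c['img'][60:300,200:440],None,fx=2.5,fy=2.5,interpolation=2)[:,:,::-1])
```

```text
[ 0.449315   -0.20651822  0.19957833] [-5.02693136e-04  5.94849796e-01  8.03836502e-01 -5.87716174e-04]
(array([318.5, 100.4]), 1181, array([294,  89,  50,  24]))
(array([318., 155.]), 597, array([295, 147,  48,  16]))
```

View pics/crop4.png

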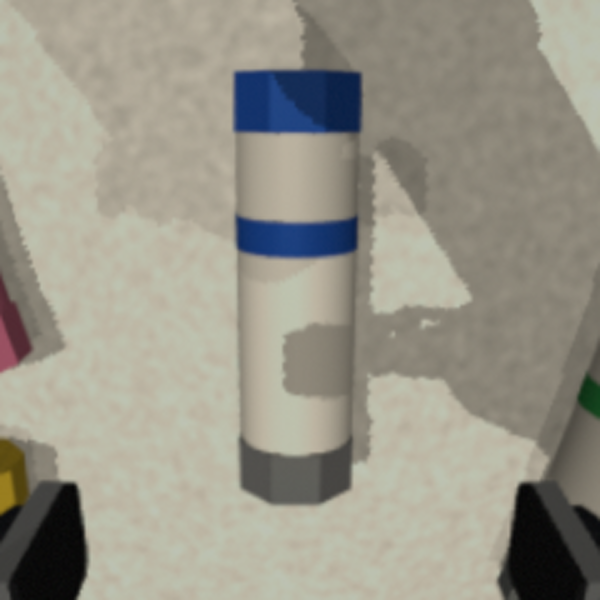

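Run:
```python
from geo import *; from plan import *
c=load('c_wrist'); P=lambda x,y:((x+.5)/2.5-.5+200,(y+.5)/2.5-.5+60)
b=onz(c,P(298,131),.05);g=onz(c,P(296,451),.05);ax=(b-g)[:2];m=(b+g)/2
print(b,g,m,np.linalg.norm(ax),np.degrees(np.arctan2(ax[1],ax[0])))
th=np.arctan2(ax[1],ax[0]); Rt=tool([np.cos(th),np.sin(th),0],[0,0,-1])
A=show(T([m[0],m[1],.006],Rt))
```

```text
[ 0.42980443 -0.14212638  0.05      ] [ 0.46727954 -0.2671483   0.05      ] [ 0.44854198 -0.20463734  0.05      ] 0.13051768307331102 106.68601430346091
6 x 0.009 -0.019 3.230 -0.008 -0.006 0.079 | mid [ 0.449 -0.205  0.103]
```

Call:
move_arm --commands "1 0.01 -0.02 3.26 0 0 0.08;1 0.01 -0.02 3.26 0 0 0.08;1 0.01 -0.02 3.26 0 0 0.08;1 0.01 -0.02 3.26 0 0 0.08;1 0.01 -0.02 3.26 0 0 0.08;1 0.01 -0.02 3.26 0 0 0.08;1 0 0 0 0 0 0;0 0 0 0 0 0 0;0 0 0 0 0 0 0;0 0 0 0 0 0 0;0 0 0 0 0 0 0;0 0 0 0 0 0 0" --force 60

```text
t: 3.67
eef_pos: [0.4497, -0.2055, 0.0069]
tool_rot: [0.001, 0.597, 0.802, 0.001]
contact_force: [-1.3, 1.8, 6.9]
gripper_width: 0.563
```

Call:
move_arm --commands "0 0 0 0 0 0 0;0 0 0 0 0 0 0;0 0 0 0 0 0 0;0 0 0 0 0 0 0;0 0 0 -1 0 0 0;0 0 0 -2 0 0 0;0 0 0 -3 0 0 0;0 0 0 -3.5 0 0 0;0 0 0 -3.5 0 0 0;0 0 0 -3.5 0 0 0;0 0 0 -3.5 0 0 0;0 0 0 0 0 0 0" --force 80

```text
t: 4.67
eef_pos: [0.4512, -0.2075, 0.2117]
tool_rot: [0.005, 0.598, 0.802, 0.003]
contact_force: [1.8, -0.6, -4.6]
gripper_width: 0.557
```

Run:
```python
from cap import *; from plan import *
c=snap(['wrist'],'d')['wrist']; o=c['obs'];print(o['t'],o['eef_pos'],o['tool_rot'],o['contact_force'],o['torque'],o['gripper_width'])
cv2.imwrite('pics/d_s.png',cv2.imread('pics/d_wrist.png'))
```

```text
4.6667 [ 0.45122339 -0.20749276  0.21167576] [0.00501008 0.59766433 0.80172509 0.00302135] [ 1.75417967 -0.55914232 -4.6187538 ] [-0.05020759 -0.16143177  0.04532554] 0.5572321038491664
```

View pics/d_wrist.png

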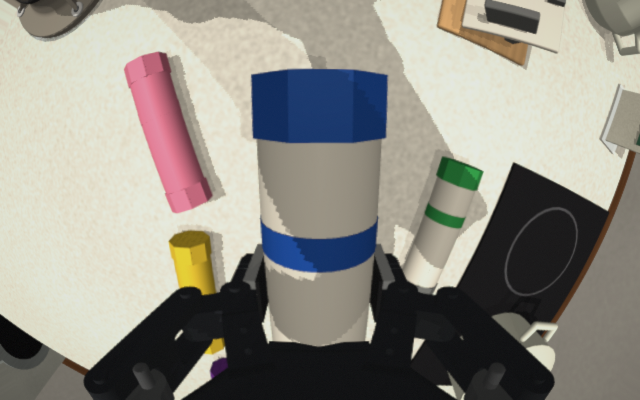

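The blue-capped cartridge is held between the pads: cap at (319,105), band at (319,245). The green one at (450,190) is untouched. Next I check the in-hand pose and plan the transfer to the bay.

```bash
cat > bay.py <<'E'
from geo import *; from plan import *
B=T([.5727,.1195,.095],R.from_euler('z',3.37,degrees=True).as_matrix()@R.from_euler('y',-35,degrees=True).as_matrix())
C=np.array([.0012,0,-.018])   # cartridge middle in tool frame
Rt=tool(B[:3,1],-B[:3,2])
def target(zout,dx=0,dy=0):
    """tool pose that puts cartridge middle at bay (dx,dy,zout)"""
    return T(B[:3,:3]@[dx,dy,zout]+B[:3,3]-Rt@C,Rt)
def where():
    M=np.linalg.inv(B)@cur(); p=M[:3,3]+M[:3,:3]@C; a=M[:3,0]
    return np.round(p*1e3,1),'axis tilt x,z mrad',np.round(1e3*a[[0,2]],1),'tool z',np.round(M[:3,2],3)
E
python3 - <<'E'
from bay import *
c=load('d_wrist'); H=np.array(c['hand_eye']); M=cur()
for v in (70,140):
    o,d=ray(c,(319,v)); o=M[:3,:3].T@(o-M[:3,3]); d=M[:3,:3].T@d
    print(v,np.round((o+d*(-.043-o[2])/d[2])*1e3,1))
A=show(target(.15)); show(target(.06),A)
E
```

```text
70 [ 87.4   0.7 -43. ]
140 [ 64.2   0.7 -43. ]
9 x 3.406 1.146 0.344 -3.817 -0.441 1.433 | mid [ 0.464 -0.045  0.198]
3 x 0.000 -0.000 3.000 -0.000 -0.000 0.000 | mid [0.523 0.115 0.166]
```

Call:
move_arm --commands "0 3.4 1.15 0.34 -3.82 -0.44 1.43;0 3.4 1.15 0.34 -3.82 -0.44 1.43;0 3.4 1.15 0.34 -3.82 -0.44 1.43;0 3.4 1.15 0.34 -3.82 -0.44 1.43;0 3.4 1.15 0.34 -3.82 -0.44 1.43;0 3.4 1.15 0.34 -3.82 -0.44 1.43;0 3.4 1.15 0.34 -3.82 -0.44 1.43;0 3.4 1.15 0.34 -3.82 -0.44 1.43;0 3.4 1.15 0.34 -3.82 -0.44 1.43;0 0 0 0 0 0 0;0 0 0 0 0 0 0" --force 100

```text
t: 5.63
eef_pos: [0.4805, 0.0464, 0.1921]
tool_rot: [0.17, 0.651, 0.722, 0.164]
contact_force: [-0.4, 0.3, -5.5]
gripper_width: 0.558
```

```bash
sed -i 's/\[.0012,0,-.018\]/[-.0005,0,-.018]/' bay.py
python3 - <<'E'
from bay import *; from cap import snap
print(where()); o=bot.get_obs();print(o['q'],o['contact_force'])
show(target(.06)); c=snap(['wrist'],'e')['wrist']
cv2.imwrite('pics/e_crop.png',c['img'][:,:,::-1])
E
```

```text
(array([-20.8, -67.8, 152.7]), 'axis tilt x,z mrad', array([-47.9,  -4.7]), 'tool z', array([-0.134, -0.011, -0.991]))
[-0.7117895  -0.01277865  0.40437003  2.40435067  0.42780383  0.31390862
 -0.58222752] [-0.37033772  0.34295708 -5.4824116 ]
4 x 1.692 0.824 2.256 -1.927 0.114 0.681 | mid [0.513 0.082 0.159]
```

View pics/e_crop.png

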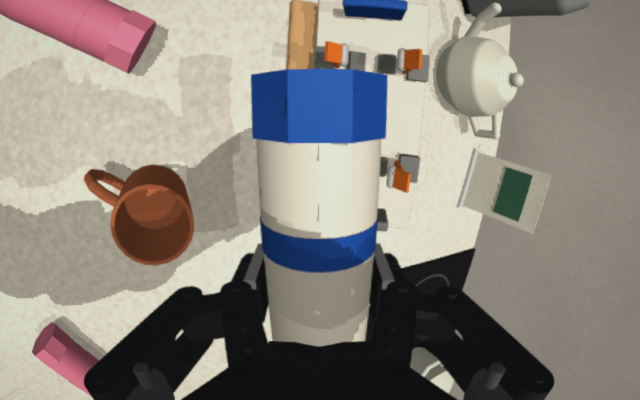

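The cartridge is still well held, and the bay is visible at (360,120). The arm stopped short because joint 4 is near its limit this close to the base. Moving toward the bay eases that.

Run:
```python
from bay import *
show(target(.07),v=18)
```

```text
7 x 0.980 0.442 1.151 -1.098 0.071 0.377 | mid [0.511 0.082 0.164]
```

Call:
move_arm --commands "0 0.98 0.44 1.15 -1.1 0.07 0.38;0 0.98 0.44 1.15 -1.1 0.07 0.38;0 0.98 0.44 1.15 -1.1 0.07 0.38;0 0.98 0.44 1.15 -1.1 0.07 0.38;0 0.98 0.44 1.15 -1.1 0.07 0.38;0 0.98 0.44 1.15 -1.1 0.07 0.38;0 0.98 0.44 1.15 -1.1 0.07 0.38;0 0 0 0 0 0 0;0 0 0 0 0 0 0;0 0 0 0 0 0 0"

```text
t: 6.52
eef_pos: [0.5292, 0.0975, 0.151]
tool_rot: [0.202, 0.655, 0.699, 0.203]
contact_force: [-0.2, -0.6, -4.5]
gripper_width: 0.553
```

Run:
```python
from bay import *
print(where()); o=bot.get_obs();print(o['q'],o['contact_force'],o['torque'])
show(target(.06)); show(target(.04))
```

```text
(array([ -4. , -19.7,  89.5]), 'axis tilt x,z mrad', array([-11.5, -13.1]), 'tool z', array([-0.029, -0.013, -0.999]))
[-0.59153821  0.17979891  0.18035935  2.39261804  1.42126638  0.17968266
 -1.72611757] [-0.19729413 -0.63479924 -4.49125052] [-0.08041352  1.12831562  0.04013802]
1 x 2.028 0.562 2.910 -1.688 0.762 0.648 | mid [0.539 0.108 0.14 ]
2 x 1.020 0.290 2.460 -0.844 0.381 0.324 | mid [0.544 0.108 0.132]
```

Call:
move_arm --commands "0 0.5 0.14 0.6 -0.42 0.19 0.16;0 0.5 0.14 0.6 -0.42 0.19 0.16;0 0.5 0.14 0.6 -0.42 0.19 0.16;0 0.5 0.14 0.6 -0.42 0.19 0.16;0 0 0 0 0 0 0;0 0 0 0 0 0 0"

```text
t: 7.02
eef_pos: [0.546, 0.119, 0.1341]
tool_rot: [0.206, 0.654, 0.694, 0.219]
contact_force: [-0.0, -0.5, -4.5]
gripper_width: 0.553
```

Run:
```python
from bay import *
print(where()); o=bot.get_obs();print(o['q'],o['contact_force'],o['torque'])
show(target(.06),v=6); show(target(.045),v=6)
```

```text
(array([ 0.6,  0.6, 65.3]), 'axis tilt x,z mrad', array([-0.8,  0.8]), 'tool z', array([ 0.   ,  0.001, -1.   ]))
[-0.52390395  0.25030905  0.07475154  2.37502136  1.83094714  0.21226067
 -2.17317898] [-0.02780005 -0.45218935 -4.5218837 ] [-0.10088474  1.19646462 -0.02080358]
1 x -0.059 -0.063 0.534 0.001 -0.044 0.043 | mid [0.547 0.119 0.132]
4 x -0.015 -0.016 0.509 0.000 -0.011 0.011 | mid [0.552 0.119 0.126]
```

Call:
move_arm --commands "0 -0.02 -0.02 0.5 0 0 0;0 -0.02 -0.02 0.5 0 0 0;0 -0.02 -0.02 0.5 0 0 0;0 0 0 0.5 0 0 0;0 0 0 0.5 0 0 0;0 0 0 0 0 0 0;0 0 0 0 0 0 0"

```text
t: 7.6
eef_pos: [0.56, 0.1192, 0.1135]
tool_rot: [0.206, 0.654, 0.694, 0.219]
contact_force: [0.7, 0.8, -5.0]
gripper_width: 0.558
```

```bash
cat >> bay.py <<'E'
def force():
    o=bot.get_obs(); return round(float(o['t']),2),'F bay',np.round(B[:3,:3].T@o['contact_force'],1),'M bay',np.round(B[:3,:3].T@o['torque'],2),'w',round(o['gripper_width'],3)
E
python3 - <<'E'
from bay import *; from cap import snap
print(where(),force()); show(target(.03),v=2)
c=snap(['side'],'f')['side']
cv2.imwrite('pics/f_crop.png',cv2.resize(c['img'][100:220,250:390],None,fx=5,fy=5,interpolation=2)[:,:,::-1])
E
```

```text
(array([ 0.2, -0.1, 40.4]), 'axis tilt x,z mrad', array([-0.3,  0.5]), 'tool z', array([ 0.   ,  0.001, -1.   ])) (7.6, 'F bay', array([-2.3,  0.8, -4.5]), 'M bay', array([0.01, 1.16, 0.02]), 'w', 0.558)
6 x 0.001 -0.004 0.174 0.004 -0.005 0.003 | mid [0.563 0.119 0.109]
```

View pics/f_crop.png

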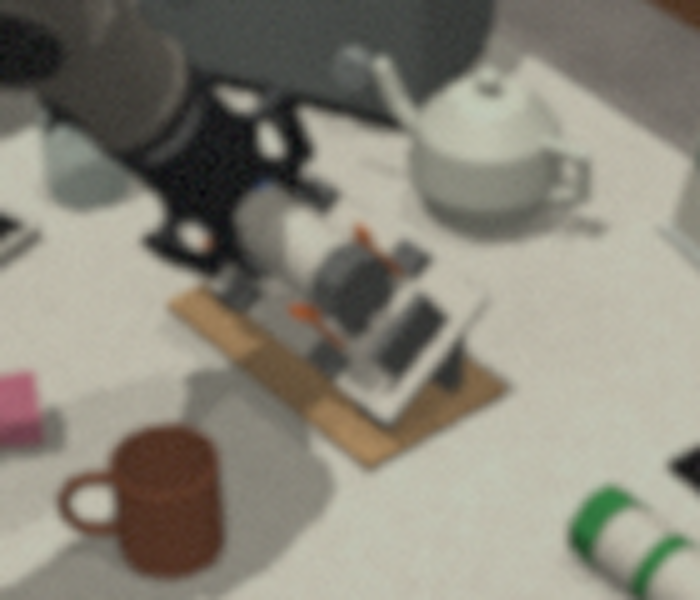

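The side view shows the cartridge above the bay between the clip pairs: grey cap at crop (355,285), orange lips at (300,312) and (365,238) either side of it. Baseline force in the bay frame is (-2.3, 0.8, -4.5). Now I press.

Call:
move_arm --commands "0 0 0 0.3 0 0 0;0 0 0 0.3 0 0 0;0 0 0 0.3 0 0 0;0 0 0 0.3 0 0 0;0 0 0 0.3 0 0 0;0 0 0 0.3 0 0 0;0 0 0 0 0 0 0"

```text
t: 8.23
eef_pos: [0.57, 0.1209, 0.0979]
tool_rot: [0.205, 0.654, 0.695, 0.219]
contact_force: [-0.7, 0.3, -7.1]
gripper_width: 0.557
```

```bash
python3 -c "
from bay import *
print(where(),force())"
```

```text
(array([-0.5,  1. , 21.9]), 'axis tilt x,z mrad', array([-1.3,  2.3]), 'tool z', array([-0.001,  0.002, -1.   ])) (8.23, 'F bay', array([-4.6,  0.3, -5.4]), 'M bay', array([ 0.17,  1.43, -0.08]), 'w', 0.557)
```

Call:
move_arm --commands "0 0 0 0.2 0 0 0;0 0 0 0.2 0 0 0;0 0 0 0 0 0 0"

```text
t: 8.48
eef_pos: [0.5724, 0.1209, 0.0947]
tool_rot: [0.206, 0.654, 0.694, 0.219]
contact_force: [0.0, 1.1, -7.4]
gripper_width: 0.556
```

```bash
python3 -c "
from bay import *
print(where(),force())"
```

```text
(array([-0.3,  0.9, 17.9]), 'axis tilt x,z mrad', array([-1. ,  1.9]), 'tool z', array([-0.   ,  0.002, -1.   ])) (8.48, 'F bay', array([-4.2,  1.1, -6.1]), 'M bay', array([0.17, 1.44, 0.  ]), 'w', 0.556)
```

Call:
move_arm --commands "0 0 0 0.2 0 0 0;0 0 0 0.2 0 0 0;0 0 0 0 0 0 0"

```text
t: 8.73
eef_pos: [0.575, 0.1209, 0.0914]
tool_rot: [0.206, 0.654, 0.694, 0.219]
contact_force: [1.2, 0.7, -10.1]
gripper_width: 0.554
```

```bash
python3 -c "
from bay import *
print(where(),force())"
```

```text
(array([-0.1,  0.7, 13.7]), 'axis tilt x,z mrad', array([-0.8,  1.6]), 'tool z', array([-0.   ,  0.002, -1.   ])) (8.73, 'F bay', array([-4.7,  0.6, -9. ]), 'M bay', array([0.19, 1.55, 0.04]), 'w', 0.554)
```

Call:
move_arm --commands "0 0 0 0.1 0 0 0;0 0 0 0.1 0 0 0;0 0 0 0.1 0 0 0;0 0 0 0 0 0 0"

```text
t: 9.07
eef_pos: [0.5767, 0.121, 0.0892]
tool_rot: [0.206, 0.654, 0.694, 0.219]
contact_force: [0.4, 0.7, -8.5]
gripper_width: 0.558
```

```bash
python3 -c "
from bay import *
print(where(),force())"
```

```text
(array([ 0. ,  0.7, 10.9]), 'axis tilt x,z mrad', array([-0.8,  1.6]), 'tool z', array([ 0.   ,  0.002, -1.   ])) (9.07, 'F bay', array([-4.5,  0.7, -7.2]), 'M bay', array([ 0.11,  1.6 , -0.04]), 'w', 0.558)
```

Call:
move_arm --commands "0 0 0 0.1 0 0 0;0 0 0 0 0 0 0"

```text
t: 9.23
eef_pos: [0.5774, 0.121, 0.0885]
tool_rot: [0.206, 0.654, 0.694, 0.219]
contact_force: [1.5, -0.3, -10.7]
gripper_width: 0.557
```

```bash
python3 -c "
from bay import *
print(where(),force())
from cap import snap
s=snap(['side'],'g')['side']
cv2.imwrite('pics/g_crop.png',cv2.resize(s['img'][130:200,270:360],None,fx=6.6,fy=6.6,interpolation=2)[:,:,::-1])"
```

```text
(array([0.2, 0.7, 9.9]), 'axis tilt x,z mrad', array([-0.6,  1.5]), 'tool z', array([ 0.   ,  0.002, -1.   ])) (9.23, 'F bay', array([-4.9, -0.4, -9.6]), 'M bay', array([ 0.08,  1.61, -0.02]), 'w', 0.557)
```

View pics/g_crop.png

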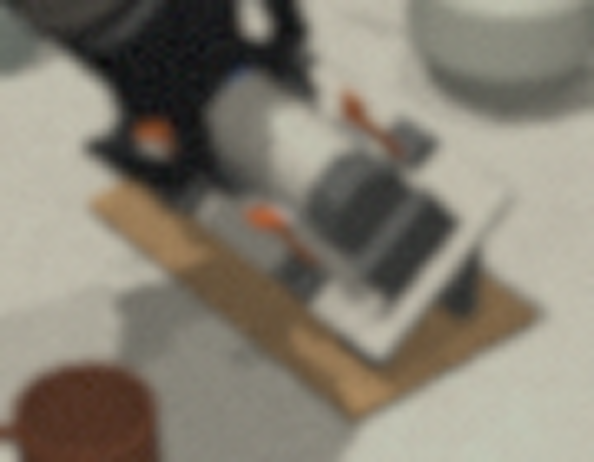

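The side view shows the cartridge now sunk between the clips, with the lips at crop (265,215) and (352,105) standing beside it. A net pull into the bay agrees. I continue in small steps until it bottoms.

Call:
move_arm --commands "0 0 0 0.1 0 0 0;0 0 0 0 0 0 0"

```text
t: 9.45
eef_pos: [0.5779, 0.1211, 0.0877]
tool_rot: [0.206, 0.654, 0.694, 0.219]
contact_force: [1.0, 0.5, -10.4]
gripper_width: 0.557
```

Call:
move_arm --commands "0 0 0 0.1 0 0 0;0 0 0 0 0 0 0"

```text
t: 9.62
eef_pos: [0.5785, 0.1211, 0.0869]
tool_rot: [0.206, 0.654, 0.694, 0.219]
contact_force: [1.5, 0.7, -11.3]
gripper_width: 0.554
```

Call:
move_arm --commands "0 0 0 0.1 0 0 0;0 0 0 0 0 0 0"

```text
t: 9.78
eef_pos: [0.5791, 0.1212, 0.0861]
tool_rot: [0.206, 0.654, 0.694, 0.219]
contact_force: [1.7, 0.4, -11.4]
gripper_width: 0.555
```

Call:
move_arm --commands "0 0 0 0.1 0 0 0;0 0 0 0 0 0 0"

```text
t: 9.95
eef_pos: [0.5797, 0.1212, 0.0853]
tool_rot: [0.206, 0.654, 0.694, 0.219]
contact_force: [1.4, 0.9, -11.3]
gripper_width: 0.556
```

Call:
move_arm --commands "0 0 0 0.1 0 0 0;0 0 0 0 0 0 0"

```text
t: 10.12
eef_pos: [0.5803, 0.1213, 0.0845]
tool_rot: [0.206, 0.654, 0.694, 0.219]
contact_force: [1.7, -0.5, -11.7]
gripper_width: 0.553
```

Call:
move_arm --commands "0 0 0 0.1 0 0 0;0 0 0 0 0 0 0"

```text
t: 10.28
eef_pos: [0.5809, 0.1213, 0.0836]
tool_rot: [0.206, 0.654, 0.694, 0.219]
contact_force: [3.1, 1.9, -12.9]
gripper_width: 0.557
```

```bash
python3 -c "
from bay import *
print(where(),force())"
```

```text
(array([0.2, 0.8, 4. ]), 'axis tilt x,z mrad', array([-0.7,  1.6]), 'tool z', array([ 0.001,  0.002, -1.   ])) (10.28, 'F bay', array([ -4.8,   1.7, -12.4]), 'M bay', array([ 0.07,  1.65, -0.08]), 'w', 0.557)
```

Call:
move_arm --commands "0 0 0 0.1 0 0 0;0 0 0 0 0 0 0"

```text
t: 10.45
eef_pos: [0.5814, 0.1213, 0.0828]
tool_rot: [0.206, 0.654, 0.694, 0.219]
contact_force: [3.3, 1.0, -12.0]
gripper_width: 0.556
```

Call:
move_arm --commands "0 0 0 0.08 0 0 0;0 0 0 0 0 0 0"

```text
t: 10.62
eef_pos: [0.5818, 0.1214, 0.0822]
tool_rot: [0.206, 0.654, 0.694, 0.22]
contact_force: [3.2, 0.8, -13.7]
gripper_width: 0.556
```

Call:
move_arm --commands "0 0 0 0.08 0 0 0;0 0 0 0 0 0 0"

```text
t: 10.78
eef_pos: [0.582, 0.1213, 0.0814]
tool_rot: [0.206, 0.654, 0.694, 0.219]
contact_force: [0.9, 0.2, -12.6]
gripper_width: 0.556
```

Call:
move_arm --commands "0 0 0 0.06 0 0 0;0 0 0 0 0 0 0"

```text
t: 10.95
eef_pos: [0.5822, 0.1214, 0.0809]
tool_rot: [0.206, 0.654, 0.694, 0.219]
contact_force: [-0.5, 0.4, -11.2]
gripper_width: 0.556
```

Call:
move_arm --commands "0 0 0 0.05 0 0 0;0 0 0 0 0 0 0"

```text
t: 11.12
eef_pos: [0.5823, 0.1214, 0.0809]
tool_rot: [0.206, 0.654, 0.694, 0.219]
contact_force: [-5.8, -0.8, -4.5]
gripper_width: 0.556
```

```bash
python3 -c "
from bay import *
print(where(),force())"
```

```text
(array([-0.2,  0.8,  0.9]), 'axis tilt x,z mrad', array([-0.9,  1.8]), 'tool z', array([ 0.001,  0.002, -1.   ])) (11.12, 'F bay', array([-7.4, -0.4, -0.4]), 'M bay', array([-0.21,  1.99, -0.15]), 'w', 0.556)
```

Call:
move_arm --commands "0 0 -0.02 0.04 0 0 0;0 0 0 0 0 0 0"

```text
t: 11.28
eef_pos: [0.5823, 0.1214, 0.0808]
tool_rot: [0.206, 0.654, 0.694, 0.22]
contact_force: [-10.0, -0.5, 1.1]
gripper_width: 0.556
```

```bash
python3 -c "
from bay import *
print(where(),force())"
```

```text
(array([-0.2,  0.8,  0.8]), 'axis tilt x,z mrad', array([-1. ,  1.9]), 'tool z', array([ 0.001,  0.002, -1.   ])) (11.28, 'F bay', array([-7.6,  0.1,  6.6]), 'M bay', array([-0.28,  1.88, -0.11]), 'w', 0.556)
```

Call:
move_arm --commands "0 0 0 0.04 0 0 0;0 0 0 0 0 0 0"

```text
t: 11.45
eef_pos: [0.5823, 0.1214, 0.0807]
tool_rot: [0.206, 0.654, 0.694, 0.22]
contact_force: [-14.0, -1.0, 7.1]
gripper_width: 0.554
```

Call:
move_arm --commands "0 0 0 0.03 0 0 0;0 0 0 0 0 0 0;0 0 0 0 0 0 0"

```text
t: 11.7
eef_pos: [0.5823, 0.1214, 0.0807]
tool_rot: [0.206, 0.654, 0.694, 0.22]
contact_force: [-15.8, -2.9, 10.3]
gripper_width: 0.559
```

```bash
python3 -c "
from bay import *
print(where(),force())"
```

```text
(array([-0.3,  0.8,  0.7]), 'axis tilt x,z mrad', array([-0.9,  2. ]), 'tool z', array([ 0.002,  0.002, -1.   ])) (11.7, 'F bay', array([-7.1, -2. , 17.6]), 'M bay', array([-0.42,  1.87, -0.18]), 'w', 0.559)
```

Call:
move_arm --commands "0 0 0 0.02 0 0 0;0 0 0 0 0 0 0;0 0 0 0 0 0 0;0 0 0 0 0 0 0"

```text
t: 12.03
eef_pos: [0.5823, 0.1214, 0.0807]
tool_rot: [0.206, 0.653, 0.694, 0.22]
contact_force: [-19.1, -2.4, 12.6]
gripper_width: 0.554
```

```bash
python3 -c "
from bay import *
print(where(),force())"
```

```text
(array([-0.3,  0.8,  0.7]), 'axis tilt x,z mrad', array([-1.1,  2. ]), 'tool z', array([ 0.002,  0.002, -1.   ])) (12.03, 'F bay', array([-8.5, -1.3, 21.4]), 'M bay', array([-0.42,  1.87, -0.16]), 'w', 0.554)
```

Push is about 25 N over the baseline, with depth unchanged, so it is home. Now I relax and release.

Call:
move_arm --commands "0 0 0 -0.1 0 0 0;0 0 0 -0.05 0 0 0;1 0 0 0 0 0 0;1 0 0 0 0 0 0;1 0 0 0 0 0 0;1 0 0 0 0 0 0;1 0 0 0 0 0 0;1 0 0 0 0 0 0;1 0 0 0 0 0 0"

```text
t: 12.78
eef_pos: [0.5829, 0.1215, 0.0811]
tool_rot: [0.206, 0.654, 0.694, 0.22]
contact_force: [-0.2, -0.3, -0.4]
gripper_width: 1.0
```

```bash
python3 -c "
from bay import *
print(where(),force())"
```

```text
(array([0.5, 0.8, 0.7]), 'axis tilt x,z mrad', array([-0.7,  1.6]), 'tool z', array([ 0.002,  0.002, -1.   ])) (12.78, 'F bay', array([-0.4, -0.3, -0.2]), 'M bay', array([-0.01,  0.67,  0.02]), 'w', 1.0)
```

Call:
move_arm --commands "1 0 0 -1 0 0 0;1 0 0 -1.5 0 0 0;1 0 0 -1.5 0 0 0;1 0 0 -1.5 0 0 0;1 0 0 -1.5 0 0 0;1 0 0 -1 0 0 0;1 0 0 -1 0 0 0;1 0 0 0 0 0 0;1 0 0 0 0 0 0;1 0 0 0 0 0 0"

```text
t: 13.62
eef_pos: [0.5313, 0.1183, 0.1543]
tool_rot: [0.206, 0.654, 0.694, 0.22]
contact_force: [-0.0, 0.4, -0.7]
gripper_width: 1.0
```

Run:
```python
from bay import *; from cap import snap
print(where(),force())
o=snap(['wrist','top','side'],'h')
cv2.imwrite('pics/h_mix.png',np.hstack([cv2.resize(o['wrist']['img'][0:330,140:500],None,fx=1.2,fy=1.2),cv2.resize(o['side']['img'][125:195,270:360],(396,396),interpolation=2)])[:,:,::-1][:,:800])
```

```text
(array([ 0.1,  0.8, 90.4]), 'axis tilt x,z mrad', array([-1.1,  1.7]), 'tool z', array([ 0.001,  0.002, -1.   ])) (13.62, 'F bay', array([-0.4,  0.4, -0.5]), 'M bay', array([-0.04,  0.57,  0.02]), 'w', 1.0)
```

View pics/h_mix.png

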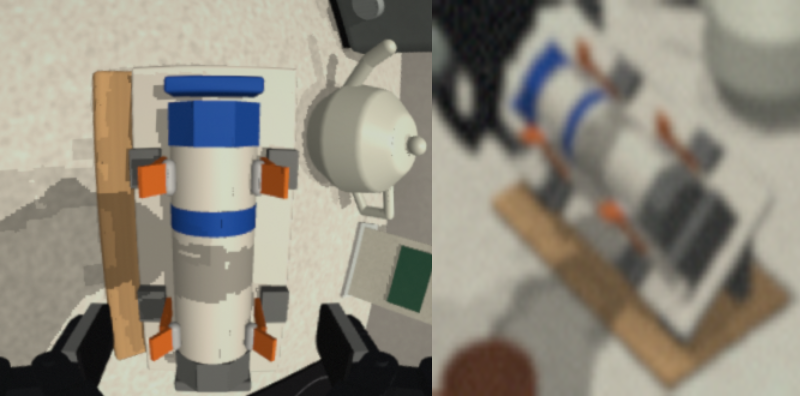

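The wrist view shows the cartridge in the bay with its blue cap at (213,123), just inside the blue wall at (213,85). All four steel noses lie on its flanks, at (170,178), (257,178), (170,340) and (252,340). The side view agrees. I'll check the bystanders in the top view and hand in.

Run:
```python
from geo import *; from station import bot
for n,lo,hi,box in (('green',(45,80,40),(85,255,255),(300,140,420,200)),('cup',(0,110,60),(14,255,255),(255,205,290,240)),('jar lid',(5,90,80),(20,255,255),(155,165,190,190))):
    for t in ('a_top','h_top'): print(n,t,[(b[0].tolist(),b[1]) for b in blobs(load(t)['img'],lo,hi,box,15)])
o=bot.get_obs(); print(o['t'],o['contact_force']); print(bot.hand_in())
```

```text
green a_top [([332.6, 163.1], 44), ([318.7, 164.2], 82), ([397.8, 186.8], 167)]
green h_top [([332.6, 163.2], 43), ([318.7, 164.2], 82), ([397.8, 186.7], 169)]
cup a_top [([271.4, 221.6], 296)]
cup h_top [([271.5, 222.0], 281)]
jar lid a_top [([167.2, 176.1], 192)]
jar lid h_top [([167.2, 176.1], 193)]
13.7667 [ 0.62678071 -0.10902003  0.1908788 ]
the job is handed in; nothing more can be done
None
```

I clipped the blue-capped cartridge into the bay with its blue cap at the blue end, then released it and handed the job in at 13.8 s. I got no verdict back, so success rests on the checks below.

**Seating:** I pressed it straight in until it stopped on its rests. I then pushed with about 25 N over the free-hanging force reading, and the depth did not change.

**Last checks:**
- The wrist and side pictures show all four clip noses on the cartridge.
- By the measured arm pose before release, it was within about 1 mm of home depth and of the bay's centre line and middle. Its axis was about 2 mrad off.
- After letting go and backing off about 9 cm, the wrist force reads about zero.
- In the top view, the green cartridge, mug, cleaner and jar had not moved. I did not measure the remote.

**Disagreements:**
- I never saw the expected 7–15 N push-in force at the clip mouth, because I took no readings over that stretch. The first reading, about 22 mm out, already showed a slight pull inward. The pull grew to about 8 N near home, as the clips should give.
- Two measurements of where the cartridge sat along the grip differed by about 3.5 mm. That is within the bay's 6 mm of spare room at each end.
- A sideways force of about 5–6 N down the slope showed during the push and was gone after release.

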